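# Clamp a fresh slide in the cover-glass press until the ratchet clicks

## Robot

A 7-joint arm with a two-finger parallel gripper is mounted at the origin on a cart in front of the work surface, level with it; the furniture and walls round the work are solid. World frame = base frame: x ahead of the robot, y to its left, z up, the work surface at z = 0. Lengths are in m, angles in rad, forces in N, time in s.
With the tool pointing down it reaches from about 0.4 to 0.85 m from the base axis. Payload 4.5 kg.
Tool frame: the origin (TCP) lies midway between the tips of the shut fingers; the grasp point (between the pads) lies 19 mm behind it; x points along the fingers, y is the direction in which the jaws open and shut, and the axes are right-handed (so a half turn about x gives the same grasp; the last joint's range is limited). The gripper opens to 88 mm and grips with 3 to 60 N. Pads are 18 mm wide; open, the fingers measure 123 mm over their backs; the gripper's body (75 mm by 187 mm) begins 45 mm behind the grasp point.
Start: joints at [-1.094, 0.689, -0.195, 1.565, 0.157, 0.902, -0.215], TCP at [0.268, 0.565, 0.239] pointing down, gripper open.
Joint ranges: [-3.01, 3.01], [-0.46, 2.08], [-1.47, 1.51], [0.13, 2.56], [-1, 4.14], [0.04, 2.09], [-2.66, 2.66]. Speed limits (rad/s): [2.57, 2.57, 3.14, 3.14, 3.14, 3.14, 3.14].

## Interface

Orientations are given as a unit quaternion [x, y, z, w].
In Python, from plant import r gives the robot as it stands.
- The arm moves only by the tool arm_command, never from a script. Its argument "plan" is a list of rows, each a list of 5 numbers: the finger opening in m, from 0 to 0.0881, then the shift along the tool's x, y, z in m, then the turn about the tool's x in rad. In form: [[grip, dx, dy, dz, roll], ...]. A call has 1 to 12 rows; each row shifts and turns the commanded pose from where the row before left it, along the tool's axes as they then stand; what a row does not reach is not made up. A row lasts 1/8 s, in which the tool goes at most 62.5 mm and 10.7 degrees, less where a joint would pass 70% of its speed; a pose out of reach is approached as far as the arm can. A call is refused whole if a number of a shift passes 0.0625 or a number of a turn 0.188, either way. A call with a gripper value outside its range is refused whole. The fingers move at their own pace and stop on an object; "force" is the grip in N (left out, the last holds). Time passes only in rows, so rows that do not move let the fingers close. It gives the time, the measured TCP pose, the force and the opening at its end, in the units of the state.
- r.get_state(): the state, without advancing time (a new reading comes with each control period).
- r.snapshot(name): name is "side" or "top" or "wrist"; returns (picture, depth): 420x560x3 uint8, red, green, blue; 420x560 float32, m along the optical axis (not along the pixel's ray), 0 where there is no reading.
- r.calibration(name): a dict with "fx", "fy", "cx", "cy" (pixels), "eye" and "orientation" of the camera in the world; the wrist camera has in their place "mount" (4x4, takes a point from camera to tool coordinates, whose origin is the TCP and whose axes are the tool frame's). Camera axes: x right, y down, z forward; pixel columns grow to the right and rows downward; lengths in m; the calibration is good to about 2 mm. A picture is of the moment at which its call begins: read the wrist's pose just before it. calibration takes no time and is no camera call.
- r.finish_job(): hands the job in, once; it reports no verdict.
The state is a dict: "clock": time; "q": joint angles; "qd": joint speeds; "joint_torque": joint torques, N m; "tool_pos": TCP position; "eef_rot": TCP orientation; "contact_force": force on the tool from outside, world axes, zero at the start; "moment": the same for the moment, N m; "opening": opening from 0.0 (shut) to 1.0 (fully open).
Only numpy, scipy, OpenCV 4.12 (cv2) and the standard library are available. Lean on these libraries where they do the work, as an engineer would, in place of code of your own. Each camera call takes 0.05 s, during which the arm holds its last target.

## Task

A freshly mounted slide lies in the cover-glass press with the blue knob. Turn the blue knob clockwise (seen from above) until the foot is down on the slide and the ratchet slips by at least one full click (20 degrees, more does no harm), then let go and leave it tight. Do not turn the orange knob of the empty press beside it.

Things in the scene. Friction and masses are not known exactly. Their poses are not given: they have to be found in the camera images.
- blue_knob_grip (a point): Grip point on the upright axis of the blue wing knob, on the fixed press that holds the slide; 115 mm above the bench; turns with the knob. The wing is an upright bar 38 mm long (this x axis; white line at the -x end), 14 mm thick (y axis), from 23 mm below to 13 mm above this point. Pinch its thickness from above. Under it: a 38 mm round skirt, and the press's arm 35 mm below this point.
- blue_screw (a joint): Turn of the blue press's screw in rad, growing clockwise seen from above. It starts between 0.40 and 0.75; at 1.00 the foot is down on the slide and the screw stops. The knob carries it along until then; it turns easily (0.03 N m) and stays where it is left. A red mark on the steel collar under the knob shows it.
- blue_knob (a joint): Slip of the blue knob over its ratchet, relative to the screw, rad, growing clockwise, 0 at the start. Once the screw has stopped the knob slips at a steady 0.10 N m; a click is 0.35 rad. So the knob must turn clockwise by (1.00 - blue_screw) + 0.35 or more: 0.60 to 0.95 rad, one grasp. Turned back, it takes the screw with it and loosens it.
- orange_knob_tip (a point): White-marked end of the wing of the orange knob, 19 mm from its axis and 115 mm above the bench, on the second, empty press of the same shape (110 x 84 mm foot), fixed to the bench to the left or right of the first. To be left alone.

How it is judged:
On the way, in this order (a step that is already met when the one before it is completed fails the run):
1. the foot is down on the slide: the blue screw is at its stop (value of joint blue_screw above 0.93 rad).
2. the ratchet has slipped a click (value of joint blue_screw above 0.93 rad and value of joint blue_knob above 0.28 rad), for 0.1 s.
At the end, for the whole second after the job is handed in: The blue screw is tight (its joint above 0.85 rad; the stop is at 1.00), the blue knob has slipped clockwise over its ratchet by a click (its slip above 0.25 rad; a click is 0.35), and the knob is released (value of joint blue_screw above 0.85 rad and value of joint blue_knob above 0.25 rad and contact force between the fingers and anything else below 0.5 N); the robot touches nothing.
It fails at once if the orange knob is turned (its wing's end moves more than 5 mm) (distance of orange_knob_tip from where it was at the start of the episode above 0.005 m).
It also fails if it takes over 32 s, if anything falls off the work surface, if the arm or the gripper's body presses on something with over 40 N, if the wrist force passes 120 N, or if a joint passes its speed limit or range.

## Working session

There is one attempt and no reset: what is moved stays moved. The work goes in short steps, Python scripts to look and compute and a tool call to move; the robot and the scene stay as the last step left them, time stands still between calls to the robot, and variables do not carry over. Pictures are saved under pics/ and viewed, and the job is handed in when it is done.

Besides the shell and the picture viewer there is one more tool, called by a JSON object that holds its "fn" and its "kwargs". arm_command: Moves the arm, as the interface text tells. Its arguments: {"type":"object","properties":{"plan":{"type":"array","items":{"type":"array","items":{"type":"number"}}},"force":{"type":"number"}},"required":["plan"]}

```bash
mkdir -p pics
python3 - <<'E'
from plant import r
import cv2,numpy as np
s=r.get_state();print(s)
for n in ("top","side"):
    p,d=r.snapshot(n);cv2.imwrite(f"pics/{n}1.png",p[:,:,::-1]);np.savez(f"{n}1.npz",p=p,d=d)
    print(n,r.calibration(n))
print(r.calibration("wrist"))
E
```

```text
{'clock': 0.0, 'q': array([-1.09421348,  0.68995386, -0.1945179 ,  1.56633539,  0.15733744,
        0.90246473, -0.21508652]), 'qd': array([ 1.27099769e-03,  9.48121888e-04, -9.34035700e-04, -1.46109441e-05,
       -2.21225976e-03,  1.93958547e-04,  6.55456575e-05]), 'joint_torque': array([-6.38411802e-05, -5.27556002e+01, -1.26704168e+00, -1.53431243e+01,
       -5.26683207e-02,  6.58481134e-03,  1.73536610e-04]), 'tool_pos': array([0.26757115, 0.56414865, 0.23793122]), 'eef_rot': array([ 0.15461048,  0.68994145, -0.15584784,  0.68977376]), 'contact_force': array([-0.42385623, -0.21712106,  0.06205647]), 'moment': array([0.03705252, 0.01608089, 0.00543799]), 'opening': 0.9988648224738094}
top {'fx': 388.20283966862235, 'fy': 388.20283966862235, 'cx': 275.5651227963367, 'cy': 209.07549479039, 'eye': array([0.40290374, 0.15857085, 0.98246365]), 'orientation': array([ 0.70854305, -0.7032145 ,  0.02745579, -0.05198353])}
side {'fx': 508.7285240084435, 'fy': 508.7285240084435, 'cx': 276.9879695541212, 'cy': 219.34214099685812, 'eye': array([ 0.16888208, -0.4892702 ,  0.7480088 ]), 'orientation': array([ 0.88361041, -0.18968132,  0.09631072, -0.41710657])}
{'fx': 377.1344075224415, 'fy': 377.1344075224415, 'cx': 285.571438769668, 'cy': 219.51791700371183, 'mount': array([[ 1.50950108e-03, -3.07100055e-01,  9.51676036e-01,
        -1.46730823e-01],
       [ 9.99998781e-01,  8.33377811e-05, -1.55925562e-03,
        -9.20410004e-05],
       [ 3.99536916e-04,  9.51677230e-01,  3.07099806e-01,
        -8.04059290e-02],
       [ 0.00000000e+00,  0.00000000e+00,  0.00000000e+00,
         1.00000000e+00]])}
```

View pics/top1.png

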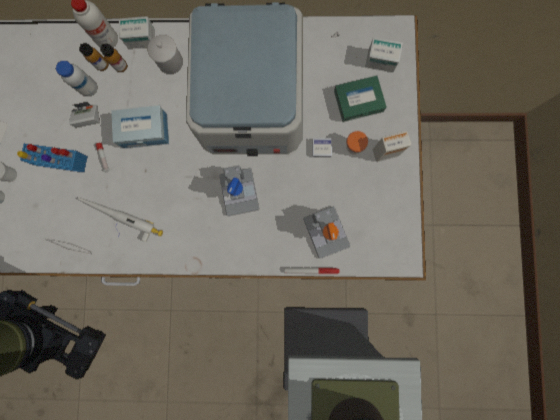

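View pics/side1.png

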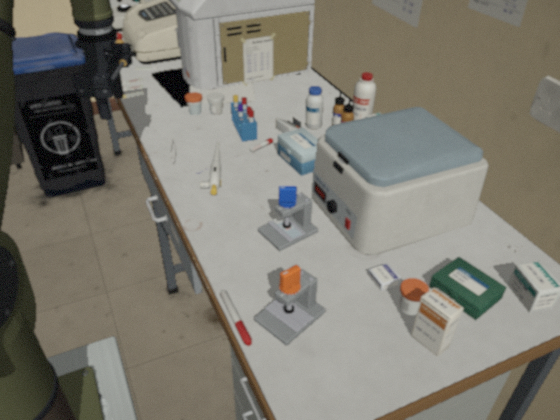

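The top view shows the blue knob at about (235,187) and the orange one at about (333,231). A large box stands behind the blue press at about (245,80–150). I'll measure the blue wing next.

```bash
cat > h.py <<'E'
import numpy as np,cv2
from scipy.spatial.transform import Rotation as R
def camT(r,n,s=None):
    c=r.calibration(n)
    K=(c['fx'],c['fy'],c['cx'],c['cy'])
    if n=='wrist':
        T=np.eye(4);T[:3,:3]=R.from_quat(s['eef_rot']).as_matrix();T[:3,3]=s['tool_pos'];T=T@c['mount']
    else:
        T=np.eye(4);T[:3,:3]=R.from_quat(c['orientation']).as_matrix();T[:3,3]=c['eye']
    return K,T
def ray(K,T,uv):
    uv=np.atleast_2d(uv).astype(float)
    d=np.c_[(uv[:,0]-K[2])/K[0],(uv[:,1]-K[3])/K[1],np.ones(len(uv))]@T[:3,:3].T
    return T[:3,3],d
def plane(K,T,uv,z):
    o,d=ray(K,T,uv); return o+d*((z-o[2])/d[:,2])[:,None]
def pts(K,T,uv,dep):
    o,d=ray(K,T,uv); return o+d*np.asarray(dep)[:,None]
def mask(p,col):
    h=cv2.cvtColor(p,cv2.COLOR_RGB2HSV)
    lo,hi=((105,150,60),(130,255,255)) if col=='b' else ((5,170,120),(16,255,255))
    return cv2.inRange(h,lo,hi)
E
python3 - <<'E'
from plant import r
from h import *
for n,roi in (("top",dict(b=(170,205,215,260),o=(215,245,315,345))),("side",dict(b=(175,215,270,305),o=(260,300,270,310)))):
    z=np.load(f"{n}1.npz");p,d=z['p'],z['d'];K,T=camT(r,n)
    for c,(a,b,e,f) in roi.items():
        m=np.zeros(p.shape[:2],np.uint8);m[a:b,e:f]=mask(p,c)[a:b,e:f]
        v,u=np.nonzero(m);P=pts(K,T,np.c_[u,v],d[v,u])
        top=(P[:,2]>0.118)
        print(n,c,len(u),u.min(),u.max(),v.min(),v.max(),'z',np.percentile(P[:,2],[5,50,95]).round(4))
        if n=='top':
            # skirt hidden? use rays of wing top at z .128
            q=plane(K,T,np.c_[u,v][top],0.128)[:,:2]
            rc=cv2.minAreaRect((q*1000).astype(np.float32));print(top.sum(),q.mean(0),rc)
        else:
            q=P[:,:2];print(P.mean(0),P[top].mean(0),top.sum())
    a,b,e,f=roi['b'];cv2.imwrite(f"pics/{n}z.png",cv2.resize(p[a-15:b+25,e-15:f+25,::-1],None,fx=7,fy=7,interpolation=cv2.INTER_CUBIC))
E
```

```text
top b 157 228 241 178 194 z [0.0907 0.1237 0.1298]
83 [0.55378463 0.28400477] ((552.1473388671875, 285.0874938964844), (14.226181983947754, 34.343379974365234), 64.7301025390625)
top o 104 324 337 223 238 z [0.0898 0.127  0.1303]
75 [0.45433012 0.06465652] ((452.5921630859375, 64.24661254882812), (34.342063903808594, 12.123852729797363), 12.634037971496582)
side b 287 280 295 187 206 z [0.0917 0.1085 0.1283]
[0.54911956 0.27252534 0.1131594 ] [0.54378251 0.26113067 0.13935267] 85
side o 374 281 298 266 292 z [0.0914 0.109  0.1285]
[0.45090112 0.05419068 0.11117051] [0.4499355  0.05347872 0.12982946] 126
```

View pics/topz.png

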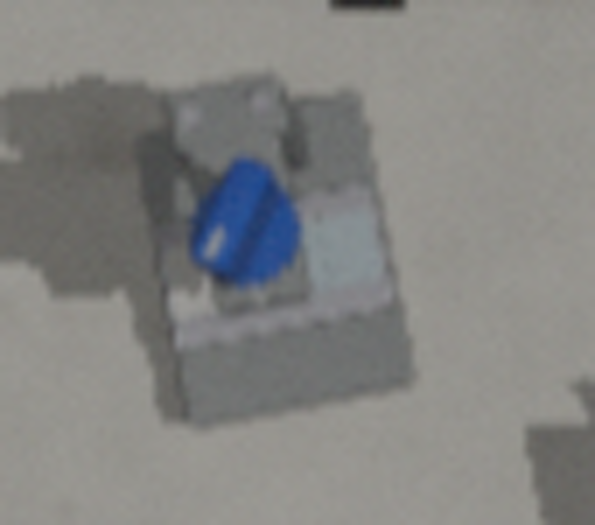

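View pics/sidez.png

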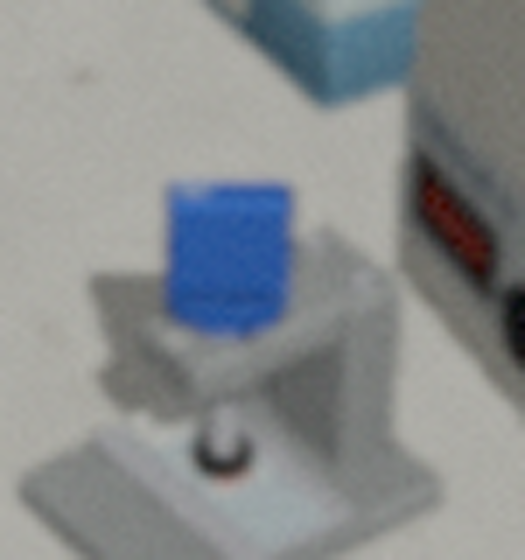

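Run:
```python
from plant import r
from h import *
s=r.get_state();print(R.from_quat(s['eef_rot']).as_matrix().round(3))
z=np.load("top1.npz");d=z['d'];K,T=camT(r,"top")
v,u=np.mgrid[0:280,0:420];P=pts(K,T,np.c_[u.ravel(),v.ravel()],d[:280,:420].ravel())
P=P[d[:280,:420].ravel()>0]
for lo,hi in((.05,.1),(.1,.14),(.14,.18),(.18,.22),(.22,.4)):
    k=(P[:,2]>lo)&(P[:,2]<hi)&(np.hypot(P[:,0]-.552,P[:,1]-.285)<.3)
    q=P[k]
    if len(q)==0: print(lo,hi,0);continue
    dist=np.hypot(q[:,0]-.552,q[:,1]-.285)
    print(lo,hi,len(q),q.min(0).round(3),q.max(0).round(3))
    far=q[dist>.05]
    if len(far):
        dd=np.hypot(far[:,0]-.552,far[:,1]-.285);i=dd.argsort()[:len(dd)//50+1];print('  near far',dd[i[0]].round(3),far[i[[0,-1]]].round(3).tolist())
k=(P[:,2]>.14)
rc=cv2.minAreaRect((P[k][(P[k][:,0]>.6)&(P[k][:,1]<.45)&(P[k][:,1]>.05),:2]*1000).astype(np.float32));print(rc,cv2.boxPoints(rc))
```

```text
[[-0.001  0.428  0.904]
 [-0.001  0.904 -0.428]
 [-1.    -0.002  0.   ]]
0.05 0.1 2350 [0.427 0.002 0.05 ] [0.787 0.556 0.1  ]
  near far 0.05 [[0.602, 0.285, 0.082], [0.608, 0.283, 0.078]]
0.1 0.14 912 [0.432 0.056 0.1  ] [0.807 0.376 0.14 ]
  near far 0.098 [[0.649, 0.297, 0.104], [0.653, 0.281, 0.101]]
0.14 0.18 1845 [0.651 0.133 0.14 ] [0.834 0.388 0.18 ]
  near far 0.1 [[0.652, 0.276, 0.173], [0.656, 0.284, 0.146]]
0.18 0.22 8683 [0.658 0.146 0.18 ] [0.852 0.373 0.208]
  near far 0.109 [[0.658, 0.262, 0.181], [0.673, 0.29, 0.197]]
0.22 0.4 0
((802.5442504882812, 260.6325378417969), (257.0690002441406, 302.4459533691406), 89.3510971069336) [[649.8753  133.81892]
 [952.3018  130.39363]
 [955.2132  387.44617]
 [652.7867  390.87146]]
```

{"fn": "arm_command", "kwargs": {"plan": [[0.088,0,-0.018,0.05,0],[0.088,0,-0.018,0.05,0],[0.088,0,-0.018,0.05,0],[0.088,0,-0.018,0.05,0],[0.088,0,-0.018,0.05,0],[0.088,0,-0.018,0.05,0],[0.088,0,-0.018,0.05,0],[0.088,0,0,0,0],[0.088,0,0,0,0]], "force": 30}}

```text
clock: 1.23
tool_pos: [0.5293, 0.3013, 0.2383]
eef_rot: [0.155, 0.69, -0.155, 0.689]
contact_force: [-0.4, 0.2, -0.1]
opening: 0.998
```

Run:
```python
from plant import r
from h import *
s=r.get_state();print(s['clock'],s['tool_pos'],s['q'].round(2))
p,d=r.snapshot("wrist");np.savez("w1.npz",p=p,d=d,pos=s['tool_pos'],rot=s['eef_rot']);cv2.imwrite("pics/w1.png",p[:,:,::-1])
```

```text
1.225 [0.52932954 0.30133947 0.23834786] [-0.46  0.67 -0.24  1.61  0.19  0.88  0.36]
```

View pics/w1.png

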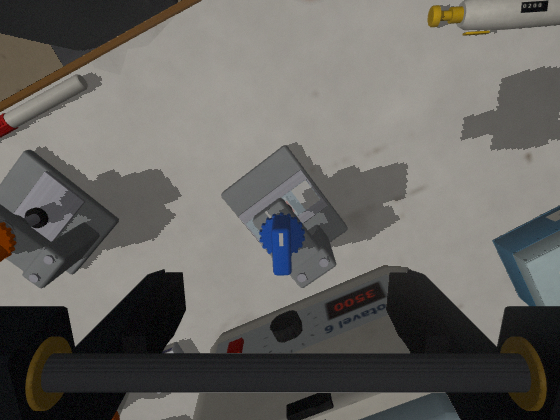

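Run:
```python
from plant import r
from h import *
z=np.load("w1.npz");p,d=z['p'],z['d'];K,T=camT(r,"wrist",dict(tool_pos=z['pos'],eef_rot=z['rot']))
m=np.zeros(p.shape[:2],np.uint8);m[200:285,250:315]=mask(p,'b')[200:285,250:315]
v,u=np.nonzero(m);P=pts(K,T,np.c_[u,v],d[v,u]);print(len(u),np.percentile(P[:,2],[1,10,50,90,99]).round(4))
t=(P[:,2]>.122)&(P[:,2]<.135);q=plane(K,T,np.c_[u,v][t],.128)[:,:2]
print(t.sum(),P[t].mean(0));rc=cv2.minAreaRect((q*1000).astype(np.float32));print(rc)
tm=np.zeros_like(m);tm[v[t],u[t]]=255
# wing side faces too: skirt circle
k=(P[:,2]<.097)&(P[:,2]>.085);print('skirt',k.sum(),cv2.minEnclosingCircle((plane(K,T,np.c_[u,v][k],.092)[:,:2]*1000).astype(np.float32)))
vv,uu=np.mgrid[255:350,180:420];uu=uu.ravel();vv=vv.ravel();dd=d[vv,uu];Q=pts(K,T,np.c_[uu,vv],dd)
for lo,hi in ((.1,.12),(.12,.14),(.14,.15),(.15,.16),(.16,.17),(.17,.18),(.18,.19),(.19,.2),(.2,.21)):
    for y0 in np.arange(.2,.36,.02):
        k=(Q[:,2]>lo)&(Q[:,2]<hi)&(Q[:,1]>y0)&(Q[:,1]<y0+.02)&(Q[:,0]>.62)&(dd>0)
        print(f"{np.percentile(Q[k][:,0],2):.3f}" if k.sum()>3 else '  -  ',end=' ')
    print(lo)
c=cv2.resize(np.where(tm[200:290,240:320,None]>0,(p[200:290,240:320]//2+np.array([0,120,0])).astype(np.uint8),p[200:290,240:320])[:,:,::-1],None,fx=6,fy=6,interpolation=cv2.INTER_NEAREST);cv2.imwrite("pics/w1z.png",np.hstack([c,cv2.resize(p[200:290,240:320,::-1],None,fx=6,fy=6)])[:, :800])
```

```text
1583 [0.0903 0.0923 0.1253 0.1292 0.1303]
802 [0.55179669 0.28651869 0.12836327]
((551.3443603515625, 286.2934875488281), (13.779523849487305, 38.097721099853516), 64.8227310180664)
skirt 681 ((552.5675659179688, 286.1051330566406), 19.246938705444336)
  -     -   0.650 0.650 0.650 0.650 0.650   -   0.1
  -     -     -     -   0.654 0.654 0.654   -   0.12
  -     -     -     -     -     -   0.654 0.655 0.14
  -     -     -     -     -     -     -     -   0.15
  -     -     -     -     -     -     -     -   0.16
  -     -     -     -     -     -     -     -   0.17
  -     -     -     -     -     -     -     -   0.18
  -     -     -     -     -     -     -     -   0.19
  -     -     -     -     -     -     -     -   0.2
```

View pics/w1z.png

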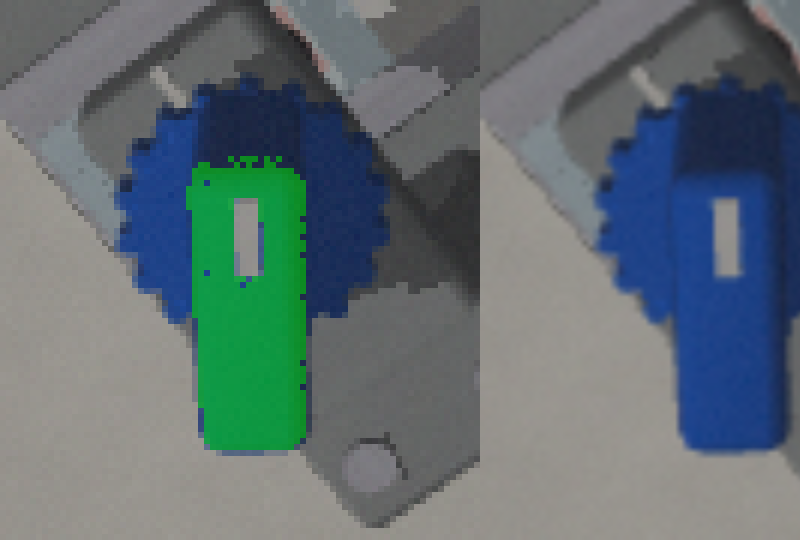

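Run:
```python
from plant import r
from h import *
def tab(Q,dd):
  for lo in np.arange(.04,.21,.02):
    for y0 in np.arange(.18,.38,.02):
        k=(Q[:,2]>lo)&(Q[:,2]<lo+.02)&(Q[:,1]>y0)&(Q[:,1]<y0+.02)&(Q[:,0]>.615)&(Q[:,0]<.72)&(dd>0)
        print(f"{np.percentile(Q[k][:,0],2):.3f}" if k.sum()>2 else '  -  ',end=' ')
    print(lo.round(2))
for n,f in(("side","side1.npz"),("top","top1.npz"),("wrist","w1.npz")):
    z=np.load(f);d=z['d'];K,T=camT(r,n,dict(tool_pos=z['pos'],eef_rot=z['rot']) if n=='wrist' else None)
    h=340 if n=='wrist' else 420
    v,u=np.mgrid[0:h,0:560];u=u.ravel();v=v.ravel();print(n);tab(pts(K,T,np.c_[u,v],d[v,u]),d[v,u])
```

```text
side
0.647 0.648 0.648 0.649   -   0.648 0.648 0.648 0.648   -   0.04
0.644 0.648 0.636 0.635 0.637 0.648 0.648 0.648 0.648   -   0.06
0.645 0.649 0.635 0.635 0.647 0.649 0.650 0.648 0.649   -   0.08
0.650 0.650 0.650 0.650 0.650 0.650 0.650 0.650 0.650   -   0.1
0.654 0.654 0.654 0.653 0.654 0.654 0.654 0.654 0.654   -   0.12
0.655 0.655 0.655 0.654 0.655 0.654 0.655 0.654 0.655   -   0.14
0.656 0.656 0.654 0.652 0.652 0.656 0.655 0.655 0.656 0.663 0.16
0.668 0.668 0.664 0.659 0.659 0.668 0.668 0.667 0.669 0.681 0.18
0.676 0.675 0.675 0.677 0.676 0.678 0.675 0.675 0.685 0.697 0.2
top
0.647 0.648 0.648   -   0.647 0.647 0.647 0.647 0.647 0.652 0.04
0.643 0.648 0.635 0.634 0.635 0.648 0.648 0.648 0.648 0.654 0.06
0.643 0.649 0.635 0.634 0.649 0.649 0.649 0.648 0.649 0.655 0.08
0.650 0.650 0.650 0.649 0.650 0.650 0.650 0.650 0.650 0.657 0.1
0.654 0.654 0.654 0.653 0.653 0.654 0.654 0.653 0.654 0.658 0.12
0.655 0.655 0.654 0.654 0.654 0.655 0.655 0.655 0.655 0.659 0.14
0.656 0.656 0.656 0.652 0.652 0.656 0.655 0.656 0.656 0.661 0.16
0.668 0.668 0.668 0.660 0.660 0.668 0.668 0.668 0.669 0.678 0.18
0.679 0.680 0.678 0.678 0.679 0.678 0.676 0.678 0.683 0.698 0.2
wrist
0.647 0.648 0.648 0.648 0.648 0.648 0.648 0.648 0.648   -   0.04
0.644 0.648 0.635 0.635 0.635 0.649 0.649 0.648 0.648   -   0.06
  -     -   0.635 0.635 0.637 0.649 0.649 0.649 0.649   -   0.08
  -     -     -     -   0.650 0.650 0.650 0.650   -     -   0.1
  -     -     -     -     -     -   0.654 0.654   -     -   0.12
  -     -     -     -     -     -     -     -     -     -   0.14
  -     -     -     -     -     -     -     -     -     -   0.16
  -     -     -     -     -     -     -     -     -     -   0.18
  -     -     -     -     -     -     -     -     -     -   0.2
```

{"fn": "arm_command", "kwargs": {"plan": [[0.06,0,-0.004,0.0185,0],[0.05,0.04,0,0,0],[0.05,0.04,0,0,0],[0.05,0.03,0,0,0],[0.05,0,0,0,0],[0.05,0,0,0,0]]}}

```text
clock: 2.02
tool_pos: [0.546, 0.2899, 0.1299]
eef_rot: [0.156, 0.689, -0.155, 0.69]
contact_force: [0.4, 0.1, 0.0]
opening: 0.567
```

Run:
```python
from plant import r
from h import *
s=r.get_state();print(s['clock'],s['tool_pos'],s['q'].round(2),s['contact_force'],s['moment'])
p,d=r.snapshot("wrist");np.savez("w2.npz",p=p,d=d,pos=s['tool_pos'],rot=s['eef_rot']);cv2.imwrite("pics/w2.png",p[:,:,::-1])
Rm=R.from_quat(s['eef_rot']).as_matrix();print(Rm.T@(np.array([.5515,.2863,.098])-s['tool_pos']))
```

```text
2.025 [0.54600078 0.28992599 0.12986089] [-0.45  0.82 -0.2   1.68  0.24  0.66  0.35] [0.37416236 0.06886142 0.00256424] [-0.01327503  0.02490228  0.02489854]
[ 0.03186694 -0.00097689  0.00648454]
```

View pics/w2.png

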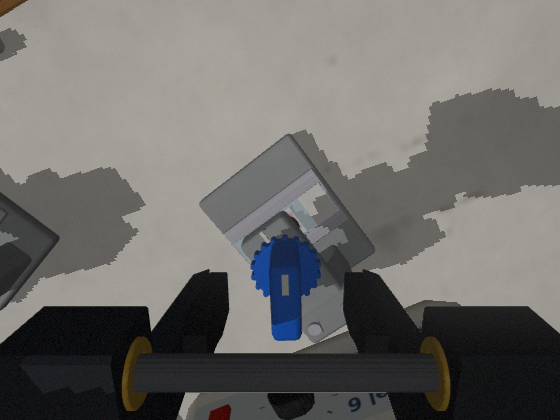

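The wing sits midway between the fingers (285 px, fingertips at 228 and 344). I'll lower the last 32 mm and grip.

{"fn": "arm_command", "kwargs": {"plan": [[0.05,0.016,-0.001,-0.0015,0],[0.05,0.016,0,0,0],[0.05,0,0,0,0],[0.0,0,0,0,0],[0.0,0,0,0,0],[0.0,0,0,0,0],[0.0,0,0,0,0]], "force": 30}}

```text
clock: 2.95
tool_pos: [0.5441, 0.2906, 0.0971]
eef_rot: [0.156, 0.689, -0.154, 0.69]
contact_force: [1.1, 0.6, -2.5]
opening: 0.155
```

```bash
cat > st.py <<'E'
from plant import r
from h import *
s=r.get_state();Rm=R.from_quat(s['eef_rot']).as_matrix()
print(s['clock'],s['tool_pos'].round(4),s['q'].round(2),'F',s['contact_force'].round(2),'M',s['moment'].round(3),s['opening'],'jaw',np.degrees(np.arctan2(Rm[1,1],Rm[0,1])).round(2))
print('axis in tool',(Rm.T@(np.array([.5515,.2863,.098])-s['tool_pos'])).round(4))
f=R.from_quat(s['eef_rot'])
# moment about knob axis if 'moment' is taken at TCP
a=np.array([.5515,.2863,.098])-s['tool_pos'];print('Mz axis',(s['moment']-np.cross(a,s['contact_force']))[2].round(3))
E
python3 st.py
```

```text
2.95 [0.5441 0.2906 0.0971] [-0.46  0.87 -0.19  1.7   0.25  0.59  0.33] F [ 1.14  0.55 -2.52] M [-0.107 -0.359  0.073] 0.15513817608164077 jaw 64.66
axis in tool [-0.0009 -0.0008  0.0085]
Mz axis 0.064
```

{"fn": "arm_command", "kwargs": {"plan": [[0,0,0.0008,0,0.1],[0,0,0.0008,0,0.1],[0,0,0,0,0]]}}

```text
clock: 3.32
tool_pos: [0.5451, 0.2924, 0.0971]
eef_rot: [0.224, 0.67, -0.221, 0.672]
contact_force: [3.6, 4.1, -2.1]
opening: 0.156
```

```bash
python3 st.py
```

```text
3.325 [0.5451 0.2924 0.0971] [-0.49  0.86 -0.13  1.7   0.18  0.59  0.2 ] F [ 3.63  4.08 -2.05] M [ 0.749 -0.619 -0.036] 0.15564998991232898 jaw 53.27
axis in tool [-0.0009 -0.0011  0.0088]
Mz axis -0.084
```

{"fn": "arm_command", "kwargs": {"plan": [[0,0,0.0008,0,0.1],[0,0,0.0008,0,0.1],[0,0,0,0,0]]}}

```text
clock: 3.7
tool_pos: [0.5466, 0.294, 0.0972]
eef_rot: [0.29, 0.645, -0.287, 0.646]
contact_force: [4.1, 5.8, -3.5]
opening: 0.157
```

```bash
python3 st.py;python3 - <<'E'
from plant import r
from h import *
p,d=r.snapshot("wrist");cv2.imwrite("pics/w3.png",p[:,:,::-1])
E
```

```text
3.7 [0.5466 0.294  0.0972] [-0.52  0.87 -0.08  1.7   0.11  0.58  0.06] F [ 4.05  5.79 -3.49] M [ 0.876 -0.713  0.044] 0.1569126100851103 jaw 41.84
axis in tool [-0.0008 -0.0015  0.009 ]
Mz axis -0.016
```

View pics/w3.png

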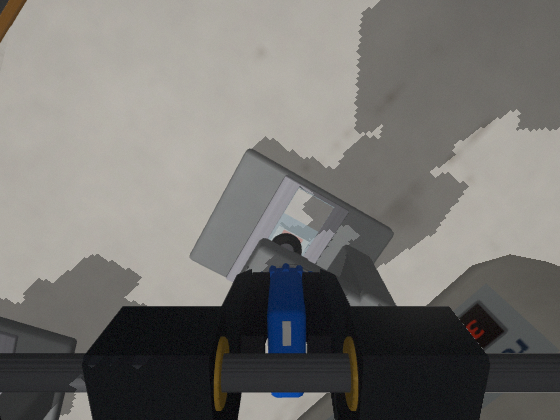

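{"fn": "arm_command", "kwargs": {"plan": [[0,0,0.001,0,0.1],[0,0,0.001,0,0.1],[0,0,0,0,0]]}}

```text
clock: 4.12
tool_pos: [0.5483, 0.2953, 0.0972]
eef_rot: [0.353, 0.613, -0.35, 0.614]
contact_force: [4.5, 5.5, -2.6]
opening: 0.154
```

```bash
python3 st.py
```

```text
4.125 [0.5483 0.2953 0.0972] [-0.55  0.87 -0.03  1.69  0.04  0.58 -0.07] F [ 4.53  5.47 -2.61] M [ 0.932 -0.775  0.022] 0.15397242068768727 jaw 30.38
axis in tool [-0.0008 -0.0018  0.0094]
Mz axis -0.036
```

{"fn": "arm_command", "kwargs": {"plan": [[0,0,0.001,0,0.1],[0,0,0.001,0,0.1],[0,0,0,0,0]]}}

```text
clock: 4.5
tool_pos: [0.5502, 0.2962, 0.0972]
eef_rot: [0.413, 0.575, -0.409, 0.576]
contact_force: [4.9, 4.6, -3.0]
opening: 0.157
```

```bash
python3 st.py;python3 - <<'E'
from plant import r
from h import *
p,d=r.snapshot("wrist");cv2.imwrite("pics/w4.png",p[:,:,::-1])
E
```

```text
4.5 [0.5502 0.2962 0.0972] [-0.58  0.87  0.02  1.69 -0.03  0.58 -0.21] F [ 4.94  4.64 -2.99] M [ 0.946 -0.861  0.064] 0.15672944004760084 jaw 18.92
axis in tool [-0.0009 -0.002   0.0098]
Mz axis 0.009
```

View pics/w4.png

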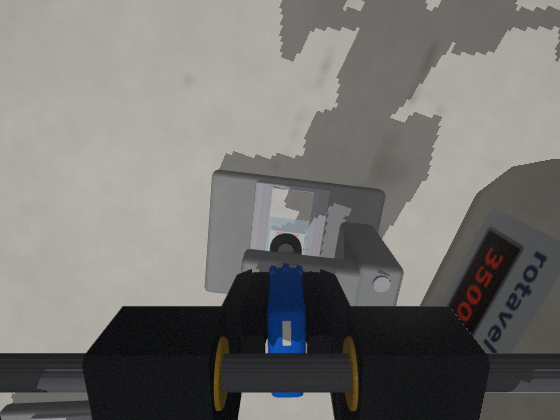

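{"fn": "arm_command", "kwargs": {"plan": [[0,0,0.0009,0,0.1],[0,0,0,0,0]]}}

```text
clock: 4.8
tool_pos: [0.5512, 0.2966, 0.0972]
eef_rot: [0.441, 0.554, -0.437, 0.555]
contact_force: [5.1, 4.9, -3.6]
opening: 0.155
```

```bash
python3 st.py
```

```text
4.8 [0.5512 0.2966 0.0972] [-0.59  0.87  0.05  1.68 -0.07  0.58 -0.28] F [ 5.1   4.93 -3.61] M [ 0.911 -0.893  0.069] 0.15461780775455702 jaw 13.19
axis in tool [-0.0008 -0.0021  0.01  ]
Mz axis 0.015
```

{"fn": "arm_command", "kwargs": {"plan": [[0,0,0.0009,0,0.1],[0,0,0,0,0]]}}

```text
clock: 5.05
tool_pos: [0.5523, 0.2967, 0.0972]
eef_rot: [0.469, 0.531, -0.464, 0.532]
contact_force: [5.1, 5.1, -3.3]
opening: 0.161
```

```bash
python3 st.py
```

```text
5.05 [0.5523 0.2967 0.0972] [-0.61  0.87  0.07  1.68 -0.1   0.58 -0.34] F [ 5.15  5.1  -3.26] M [ 0.946 -0.968  0.056] 0.16119717298962805 jaw 7.46
axis in tool [-0.0008 -0.0021  0.0102]
Mz axis 0.006
```

{"fn": "arm_command", "kwargs": {"plan": [[0,0,0.0009,0,0.1],[0,0,0.0004,0,0.05],[0,0,0,0,0],[0,0,0,0,0]]}}

```text
clock: 5.55
tool_pos: [0.5539, 0.2968, 0.0972]
eef_rot: [0.507, 0.495, -0.502, 0.496]
contact_force: [5.5, 5.0, -5.1]
opening: 0.153
```

```bash
python3 st.py;python3 - <<'E'
from plant import r
from h import *
p,d=r.snapshot("wrist");cv2.imwrite("pics/w5.png",p[:,:,::-1])
E
```

```text
5.55 [0.5539 0.2968 0.0972] [-0.63  0.88  0.11  1.68 -0.16  0.59 -0.44] F [ 5.5   4.95 -5.11] M [ 0.96  -1.12   0.106] 0.15274308490136054 jaw -1.09
axis in tool [-0.0008 -0.0022  0.0105]
Mz axis 0.06
```

View pics/w5.png

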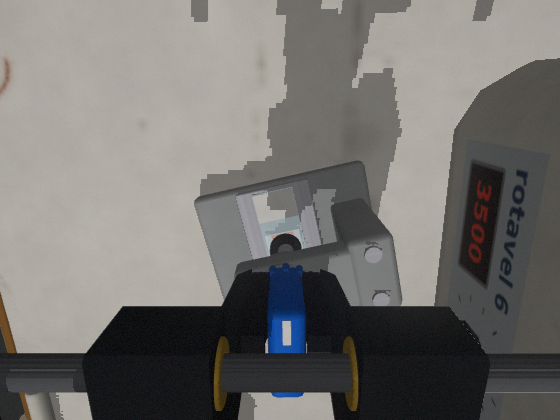

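{"fn": "arm_command", "kwargs": {"plan": [[0,0,0.0015,-0.001,0],[0,0,0,0,0]]}}

```text
clock: 5.85
tool_pos: [0.5539, 0.2969, 0.0971]
eef_rot: [0.506, 0.495, -0.504, 0.495]
contact_force: [4.1, 4.1, -1.1]
opening: 0.155
```

```bash
python3 st.py
```

```text
5.85 [0.5539 0.2969 0.0971] [-0.63  0.88  0.11  1.67 -0.16  0.59 -0.44] F [ 4.1   4.12 -1.05] M [ 0.829 -0.696  0.169] 0.15460238968453016 jaw -1.15
axis in tool [-0.0009 -0.0022  0.0106]
Mz axis 0.136
```

{"fn": "arm_command", "kwargs": {"plan": [[0,0,0.003,-0.002,0],[0,0,0,0,0]]}}

```text
clock: 6.1
tool_pos: [0.5541, 0.297, 0.097]
eef_rot: [-0.504, -0.495, 0.507, -0.494]
contact_force: [-2.5, 1.4, 6.2]
opening: 0.159
```

```bash
python3 st.py
```

```text
6.1 [0.5541 0.297  0.097 ] [-0.63  0.88  0.11  1.67 -0.16  0.61 -0.45] F [-2.49  1.39  6.22] M [ 0.157  0.63  -0.006] 0.15876557113396556 jaw -1.21
axis in tool [-0.0009 -0.0024  0.0108]
Mz axis 0.024
```

{"fn": "arm_command", "kwargs": {"plan": [[0.05,0,0,0,0],[0.05,0,0,0,0],[0.05,0,0,0,0],[0.05,0,0,0,0]]}}

```text
clock: 6.6
tool_pos: [0.5559, 0.2972, 0.0966]
eef_rot: [-0.505, -0.494, 0.506, -0.494]
contact_force: [0.5, 0.6, 0.1]
opening: 0.561
```

```bash
python3 st.py;python3 - <<'E'
from plant import r
from h import *
p,d=r.snapshot("wrist");cv2.imwrite("pics/w6.png",p[:,:,::-1])
E
```

```text
6.6 [0.5559 0.2972 0.0966] [-0.63  0.88  0.12  1.67 -0.16  0.6  -0.45] F [0.49 0.59 0.13] M [0.004 0.132 0.026] 0.5609488083075729 jaw -1.27
axis in tool [-0.0014 -0.0041  0.011 ]
Mz axis 0.023
```

View pics/w6.png

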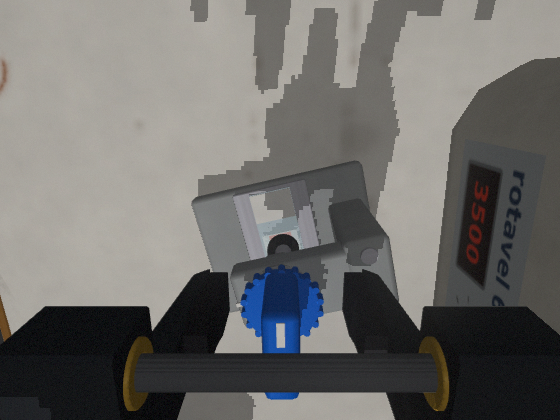

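Released; the wing stays aligned with the tool and both fingers are clear of it. Raising the arm to check the wing angle.

{"fn": "arm_command", "kwargs": {"plan": [[0.05,-0.04,-0.003,0,0],[0.05,-0.05,0,0,0],[0.05,-0.05,0,0,0],[0.05,0,0,-0.03,0],[0.05,0,0,0,0],[0.05,0,0,0,0],[0.05,0,0,0,0]]}}

```text
clock: 7.52
tool_pos: [0.5536, 0.3259, 0.2361]
eef_rot: [-0.505, -0.494, 0.507, -0.494]
contact_force: [-0.3, 0.6, 0.9]
opening: 0.567
```

```bash
python3 st.py
python3 - <<'E'
from plant import r
from h import *
s=r.get_state();p,d=r.snapshot("wrist");K,T=camT(r,"wrist",s);cv2.imwrite("pics/w7.png",p[:,:,::-1])
m=mask(p,'b');v,u=np.nonzero(m);P=pts(K,T,np.c_[u,v],d[v,u])
t=(P[:,2]>.122)&(P[:,2]<.135)&(np.hypot(P[:,0]-.5515,P[:,1]-.2863)<.04)
print(t.sum(),cv2.minAreaRect((plane(K,T,np.c_[u,v][t],.128)[:,:2]*1000).astype(np.float32)))
E
```

```text
7.525 [0.5536 0.3259 0.2361] [-0.69  0.72  0.16  1.52 -0.14  0.91 -0.51] F [-0.29  0.65  0.94] M [-0.053  0.024 -0.019] 0.5666008014783492 jaw -1.35
axis in tool [ 0.1382 -0.001   0.0394]
Mz axis -0.006
783 ((552.8439331054688, 288.0976257324219), (38.818504333496094, 13.304145812988281), 89.12034606933594)
```

View pics/w7.png

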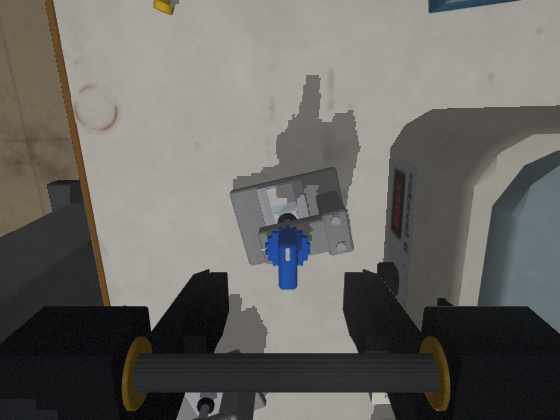

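```bash
python3 -c "
from plant import r
print(r.finish_job())"
```

```text
the job is handed in; nothing more can be done
None
```

I turned the blue knob clockwise with one pinch grasp, released it and raised the arm clear, then handed the job in at about 7.6 s. The hand-in gave no verdict.

- **Turn:** The wrist camera put the wing at about -25.2° before and -90.9° after release and retreat, so it turned 65.7° (1.147 rad). At most 0.95 rad was needed, so the ratchet must have slipped at least 0.54 rad wherever the screw started.
- **Tightness:** The wing was still at that angle after release, within about 0.5° of the tool's final angle, so the knob did not turn back.
- **Release:** The arm ended about 140 mm above the knob with force readings within noise (under about 1.2 N). The picture showed nothing touching the robot.
- **Forces:** About 7 N of sideways force built up on the wrist during the turn because I was 1–2 mm off the knob's axis. I eased most of it off before opening the fingers.
- **Not checked directly:** I did not read the red collar mark or see a torque step when the screw stopped, so "screw at its stop" rests on the total angle turned. I did not re-measure the orange knob, but the arm stayed clear of it throughout.

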